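# Block the brake caliper and hold the lever half-way for bleeding

## Robot

A 6-joint arm with a two-finger parallel gripper is mounted at the origin on a cart in front of the work surface, level with it; the furniture and walls round the work are solid. World frame = base frame: x ahead of the robot, y to its left, z up, the work surface at z = 0. Lengths are in m, angles in degrees, forces in N, time in s.
With the tool pointing down it reaches from about 0.4 to 0.825 m from the base axis. Payload 7 kg.
Tool frame: the origin (TCP) lies on the centre line of the jaws, within the pads' length; the fingertips stand 19 mm ahead of it and the grasp point (between the pads) is the TCP (r.tip_extent is the distance from the TCP to the fingertips, in m); z points along the fingers, y is the line along which they close (so a half turn about z gives the same grasp; the last joint's range is limited). The gripper opens to 88 mm and grips with 3 to 60 N. Pads are 19 mm wide; open, the fingers measure 130 mm over their backs; the gripper's body (78 mm by 193 mm) begins 47 mm behind the grasp point.
Start: joints at [89.559, 20.546, 0.682, 0, -70.136, -16.507], TCP at [0.197, 0.646, 0.246] pointing down, gripper open.
Joint ranges: [-176.03, 176.03], [-82.01, 121.73], [-58.28, 71.71], [-173.87, 95.51], [-174.79, -0.11], [-173.66, 173.66]. Speed limits (degrees/s): [136.94, 136.94, 172.46, 180, 180, 180].

## Interface

Orientations are given as [roll, pitch, yaw] about the fixed x, y, z axes, in that order (R = Rz(yaw) Ry(pitch) Rx(roll)).
In Python, from plant import r gives the robot as it stands. The module is installed in compiled form; this text tells all that it offers.
- The arm moves only by the tool jog_arm, never from a script. Its argument "deltas" is a list that holds one entry, the list of rows, each a list of 5 numbers: the opening, from -1 (shut) to 1 (fully open), then the shift along the world's x, y, z in cm, then the turn about the world's z in rad. In form: [[[claw, dx, dy, dz, turn], ...]]. A call has 1 to 8 rows; each row shifts and turns the commanded pose from where the row before left it; what a row does not reach is not made up. A row lasts 1/8 s, in which the tool goes at most 62.5 mm and 10.7 degrees, less where a joint would pass 70% of its speed; a pose out of reach is approached as far as the arm can. A call with a gripper value outside its range is refused whole. The fingers move at their own pace and stop on an object; "force" is the grip in N (left out, the last holds). Time passes only in rows, so rows that do not move let the fingers close. It gives the time, the measured TCP pose, the force, the opening and the grip force at its end, in the units of the state.
- r.get_state(): the state, without advancing time (a new reading comes with each control period).
- r.capture(name): name is "scene" or "top"; returns the picture (480x640x3 uint8, blue, green, red); there is no depth.
- r.camera_info(name): a dict with "fx", "fy", "cx", "cy" (pixels), "view" (4x4, takes a point from world to camera coordinates). Camera axes: x right, y up, looking along -z (the intrinsics and any distortion apply to the point x, -y, -z); pixel columns grow to the right and rows downward; lengths in m; the calibration is good to about 2 mm. A picture is of the moment at which its call begins. camera_info takes no time and is no camera call.
- r.close_job(): hands the job in; it is judged then, once.
The state is a dict: "time_s": time; "joints": joint angles; "qd": joint speeds; "joint_torque": joint torques, N m; "tcp_pos": TCP position; "eef_rot": TCP orientation; "contact_force": force on the tool from outside, world axes, zero at the start; "moment": the same for the moment, N m; "gripper_width": finger opening in m; "gripper_force": force on a finger pad.
Only numpy, scipy, OpenCV 4.12 (cv2) and the standard library are available. Lean on these libraries where they do the work, as an engineer would, in place of code of your own. Each camera call takes 0.05 s, during which the arm holds its last target. There are 200 camera calls.

## Task

Help me bleed this disc brake: take the thick bleed block (not the thin pad spacer) out of the wooden holder and press it into the slot of the brake caliper until its flange lies flush on top. Only then, leaving the block in, push the brake lever's blade towards the handlebar to half of its travel - never near the stop, a full stroke ruins old seals - and keep it there: finish while still holding the lever, so that I can open the nipple.

Things in the scene. Friction and masses are not known exactly. Their poses are not given: they have to be found in the camera images.
- brake_stand: fixed plywood board 104 (x) x 236 (y) x 15 mm, origin at the centre of its underside. It carries a handlebar stub along y at x = -20 mm, axis 60 mm high, with a 30 mm thick rubber grip, in two wooden saddles at y = +-98 mm, 87 mm high. Master cylinder with reservoir, on the bar's -x side: y 20 to 94 mm, out to x = -67 mm, 88 mm high. Lever blade on the same side; caliper on the +x side
- caliper_mouth (a point): centre of the slot's mouth in the flat top of the dark metal caliper, 95 mm above the bench; axes as the stand's. Caliper 48 (x) x 78 (y) mm. Slot open upwards, 16 (x) x 42 (y) mm, 33 mm deep, mouth edges rounded 3 mm. Sprung pistons stand 1.5 mm proud in its long walls and yield as the block is pushed in with some 5 N. A bleed nipple 13 mm high stands 15 mm in x, 30 mm in y from here
- bleed_block: white plastic bleed block, the thick insert, 35 g. Origin: centre of its flange's underside, z up. Flange 28 (x) x 50 (y) x 4 mm; below it a shank 14 x 40 x 26 mm, edges rounded 3 mm; above it an upright grip tab 12 mm thick (x), 28 mm long (y), top 28 mm above the origin. Seated, its y axis lies along the slot (either way round) and its origin is at the caliper mouth
- pad_spacer: white plastic pad spacer, the thin insert, not needed: shank and tab 5 mm thick (x), flange 24 (x) x 48 (y) x 4 mm; origin and axes as the bleed block's
- insert_holder: fixed wooden holder 50 (x) x 128 (y) x 34 mm, origin at the centre of its underside; two slots 17 x 43 mm, 30 mm deep, at y = +32 and -32 mm, in which the inserts hang loose by their flanges, tabs up. Which insert is in which slot varies. A tall plywood yoke stands some 0.15 m to its right (-y): come from the robot's side
- brake_lever (a joint): angle of the lever blade about its upright pivot, rad: 0 = released, 0.44 = at the stop, close to the grip; half travel is 0.22. A spring returns it: 0.14 N m at 0, 0.41 N m at half travel. Pivot at x = -56 mm, y = 12 mm of the stand; the blade reaches 100 mm from it towards the stand's -y, splayed 0.28 rad to -x when released; it swings towards the stand's +x
- blade_pull (a point): point on the outer face (away from the handlebar) of the aluminium lever blade, 62 mm from the pivot, moving with the blade. Blade 14 mm high, 8 mm thick, its middle 60 mm above the bench. Axes turn with the blade: -x points out of the outer face, y along the blade to the pivot
Mind the look-alikes: they are no part of the job. Leave any black look-alike of the bleed_block alone.

How it is judged:
By the outcome, as a careful person would: the job done as asked, in the order asked, and still so for the second after the job is handed in, while the arm keeps its last pose, push and grip.
It also fails if it takes over 58 s, if anything falls off the work surface, if the arm or the gripper's body presses on something with over 40 N, if the wrist force passes 120 N, or if a joint passes its speed limit or range.

## Working session

There is one attempt and no reset: what is moved stays moved. The work goes in short steps, Python scripts to look and compute and a tool call to move; the robot and the scene stay as the last step left them, time stands still between calls to the robot, and variables do not carry over. Pictures are saved under pics/ and viewed, at most 10 in all, crops included, and the job is handed in when it is done.

Besides the shell and the picture viewer there is one more tool, called in YAML: its name, and indented under it one key for each argument. jog_arm: Moves the arm, as the interface text tells. Its arguments: {"type":"object","properties":{"deltas":{"type":"array"},"force":{"type":"number"}},"required":["deltas"]}

```bash
mkdir -p pics; cat > h.py <<'E'
import numpy as np, cv2
from plant import r
np.set_printoptions(precision=4,suppress=True)
def ray(name,u,v,ci=None):
    c=ci or r.camera_info(name); V=np.array(c["view"]); R=V[:3,:3]; t=V[:3,3]
    d=np.array([(u-c["cx"])/c["fx"],-(v-c["cy"])/c["fy"],-1.0])
    return -R.T@t, R.T@d
def onz(name,u,v,z,ci=None):
    o,d=ray(name,u,v,ci); return o+d*(z-o[2])/d[2]
def proj(name,p,ci=None):
    c=ci or r.camera_info(name); q=np.array(c["view"])@np.append(p,1)
    return np.array([c["cx"]+c["fx"]*q[0]/-q[2], c["cy"]+c["fy"]*(-q[1])/-q[2]])
def tri(*rays):
    A=0;b=0
    for o,d in rays:
        d=d/np.linalg.norm(d);P=np.eye(3)-np.outer(d,d);A=A+P;b=b+P@o
    x=np.linalg.solve(A,b); return x,[np.linalg.norm(np.cross(x-o,d/np.linalg.norm(d))) for o,d in rays]
E
python3 - <<'E'
from h import *
for n in("scene","top"):
    im=r.capture(n);cv2.imwrite(f"pics/{n}0.png",im);c=r.camera_info(n);print(c);print(ray(n,320,240))
print(r.get_state())
E
```

```text
{'fx': 464.6433769510111, 'fy': 464.6433769510111, 'cx': 318.0428925097583, 'cy': 238.71434442628728, 'view': array([[ 0.7993, -0.6009, -0.0064, -0.4866],
       [ 0.3203,  0.4169,  0.8506, -0.1855],
       [-0.5085, -0.6819,  0.5257, -0.688 ],
       [ 0.    ,  0.    ,  0.    ,  1.    ]])}
(array([ 0.0985, -0.6842,  0.5163]), array([ 0.511 ,  0.6783, -0.5281]))
{'fx': 581.7106065596928, 'fy': 581.7106065596928, 'cx': 321.55456293856605, 'cy': 237.07164631874375, 'view': array([[ 0.0225, -0.9996, -0.0189, -0.1093],
       [ 0.993 ,  0.0201,  0.1161, -0.5224],
       [-0.1156, -0.0213,  0.9931, -1.0989],
       [ 0.    ,  0.    ,  0.    ,  1.    ]])}
(array([ 0.3941, -0.1222,  1.1499]), array([ 0.1106,  0.0239, -0.9936]))
{'time_s': 0.1, 'joints': array([ 89.5589,  20.5893,   0.6407,  -0.0193, -70.1373, -16.5069]), 'qd': array([ 0.0265, -0.0796,  0.1142,  0.0193,  0.024 , -0.0932]), 'joint_torque': array([ -0.0013, -58.4165,  29.375 ,   7.0156,   0.0101,  -0.    ]), 'tcp_pos': array([0.1967, 0.6453, 0.2447]), 'eef_rot': array([179.9125,  -0.007 , -16.9546]), 'contact_force': array([-0.0016,  0.0436, -0.745 ]), 'moment': array([-0.0003, -0.0032, -0.0085]), 'gripper_force': 0.0, 'gripper_width': 0.08749148954920603}
```

View pics/scene0.png

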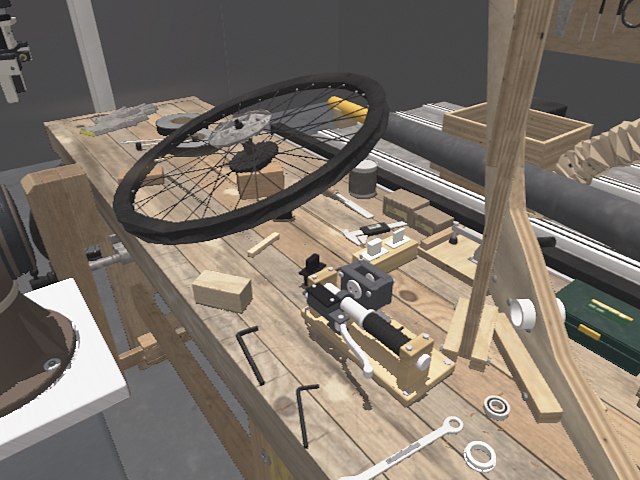

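View pics/top0.png

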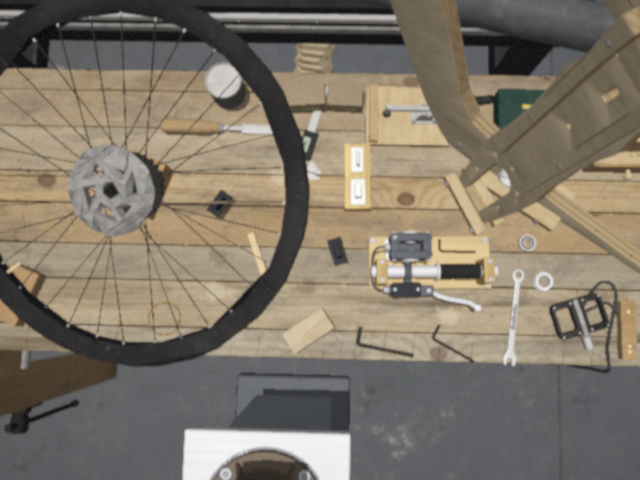

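The scene view shows the stand around (350,330), the holder near (385,245), the wheel to the left and the yoke to the right. The top view puts the holder at (357,177), the caliper at (409,245) and the lever tip at (478,306). The black look-alikes are at (337,250) and (220,204). I'll enlarge both.

```bash
python3 - <<'E'
from h import *
a=cv2.imread("pics/top0.png")[135:325,330:510]; b=cv2.imread("pics/scene0.png")[215:415,290:470]
a=cv2.resize(a,None,fx=3,fy=3,interpolation=2);b=cv2.resize(b,None,fx=3,fy=3,interpolation=2)
cv2.imwrite("pics/ca.png",a);cv2.imwrite("pics/cb.png",b)
for uv,z in(((357,177),.034),((430,265),.06),((409,245),.095),((390,268),.06)):print(uv,onz("top",*uv,z))
E
```

```text
(357, 177) [ 0.6436 -0.1648  0.034 ]
(430, 265) [ 0.4726 -0.3027  0.06  ]
(409, 245) [ 0.5057 -0.2589  0.095 ]
(390, 268) [ 0.4654 -0.2282  0.06  ]
```

View pics/ca.png

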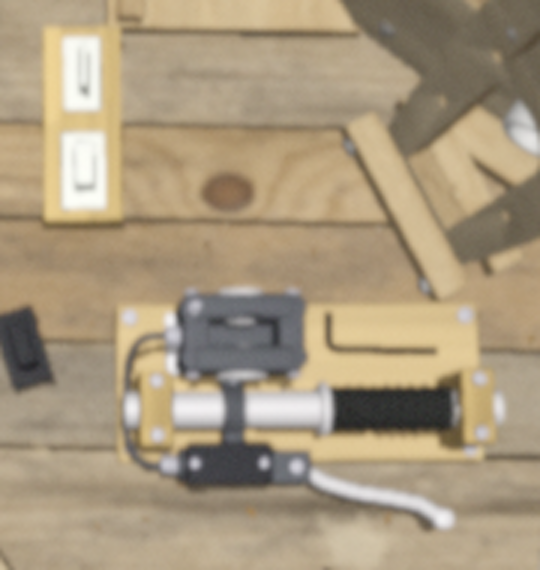

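View pics/cb.png

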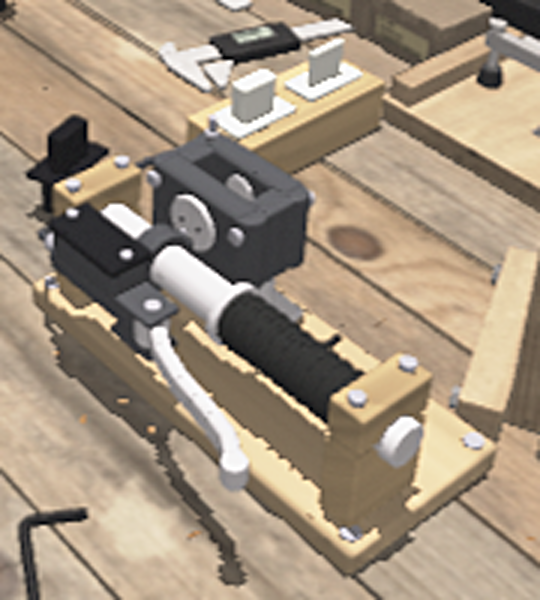

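Both crops are clear. The near insert, at ca (84,170), has the thick tab and is the bleed block; the far one, at (84,75), is the thin spacer. The holder's long side runs along world x. The caliper slot is at ca (242,333), and in cb the slot corners run from (193,158) to (280,183). Next I'll triangulate these.

```bash
python3 - <<'E'
from h import *
T=lambda u,v:(330+(u-1)/3,135+(v-1)/3); S=lambda u,v:(290+(u-1)/3,215+(v-1)/3)
def t(n,a,b): x,e=tri(ray("top",*T(*a)),ray("scene",*S(*b)));print(n,x,"err",np.round(e[0],4))
t("fl near-right",(105,208),(243,137));t("fl near-left",(62,210),(212,122));t("fl far-right",(105,133),(297,108))
t("slot minx maxy",(206,346),(193,158));t("slot maxx miny",(278,320),(280,183))
t("pivot",(297,466),(152,305));t("tip",(443,519),(235,470))
im=cv2.imread("pics/top0.png")
a=cv2.resize(im[135:325,330:510],None,fx=3,fy=3,interpolation=2)
# white inserts
m=cv2.inRange(a[:230,:130],(205,205,205),(255,255,255))
m=cv2.morphologyEx(m,cv2.MORPH_CLOSE,np.ones((15,15)))
for c in cv2.findContours(m,0,2)[0]:
    if cv2.contourArea(c)>300:
        q=cv2.minAreaRect(c);bp=cv2.boxPoints(q);print("white",q);print(np.array([onz("top",*T(*p),.038) for p in bp])[:,:2], onz("top",*T(*q[0]),.038)[:2])
# holder outline, caliper and slot by darkness
hsv=cv2.cvtColor(a,cv2.COLOR_BGR2HSV)
g=hsv[...,2]; s=hsv[...,1]
print("row slot",g[333,180:310:4]);print("col slot",g[290:385:3,225],g[290:385:3,255])
print("row tip edge",g[519,400:470:4])
# wheel rim heights
for p in((303,190),(130,355),(250,310),(280,90)):
    o,d=ray("top",*p); print(p,[tuple(np.round(np.r_[o+d*(z-o[2])/d[2]][:2],2))+tuple(proj("scene",o+d*(z-o[2])/d[2]).astype(int)) for z in(0,.1,.2,.3,.4,.5)])
E
```

```text
fl near-right [ 0.5909 -0.1812  0.0379] err 0.0014
fl near-left [ 0.5899 -0.1537  0.0346] err 0.0017
fl far-right [ 0.639  -0.1798  0.0392] err 0.0003
slot minx maxy [ 0.4973 -0.2404  0.0958] err 0.0015
slot maxx miny [ 0.515  -0.2846  0.0972] err 0.0031
pivot [ 0.4254 -0.2979  0.0738] err 0.0002
tip [ 0.3955 -0.3898  0.0619] err 0.0002
white ((83.5, 170.5), (75.0, 43.0), 90.0)
[[ 0.6385 -0.1518]
 [ 0.639  -0.1796]
 [ 0.5897 -0.1803]
 [ 0.5892 -0.1526]] [ 0.614  -0.1661]
white ((81.0, 73.0), (72.0, 36.0), 90.0)
[[ 0.7023 -0.1513]
 [ 0.7027 -0.1748]
 [ 0.6548 -0.1755]
 [ 0.6544 -0.1521]] [ 0.6785 -0.1635]
row slot [163 113 121 121 119 116 114 109 117 117 118 117 115 112 113 114 113 114
 111 116 114 115 106  81  63  94 118 120 117 115 113 172 220]
col slot [182 164 134 116 116 117 118 115 106  95  89  87  93 106 115 119 117 113
 105 103 108 115 118 120 119 114 113 134 162 157 127 101] [189 167 132 114 114 117 115 106  92  88  99 103 104 110 114 116 116 113
 106 104 106 113 114 114 115 115 124 152 174 165 142 141]
row tip edge [179 179 177 165 134 107 109 136 176 221 242 242 232 210 182
[... 996 characters left out ...]
0)), (np.float64(0.38), np.float64(0.01), np.int64(206), np.int64(172)), (np.float64(0.38), np.float64(-0.0), np.int64(202), np.int64(115)), (np.float64(0.39), np.float64(-0.02), np.int64(197), np.int64(48)), (np.float64(0.39), np.float64(-0.03), np.int64(192), np.int64(-32))]
(280, 90) [(np.float64(0.83), np.float64(-0.01), np.int64(393), np.int64(205)), (np.float64(0.79), np.float64(-0.02), np.int64(388), np.int64(172)), (np.float64(0.75), np.float64(-0.03), np.int64(381), np.int64(133)), (np.float64(0.72), np.float64(-0.04), np.int64(374), np.int64(86)), (np.float64(0.68), np.float64(-0.05), np.int64(365), np.int64(31)), (np.float64(0.64), np.float64(-0.06), np.int64(354), np.int64(-36))]
```

```bash
python3 - <<'E'
from h import *
a=cv2.imread("pics/top0.png");b=cv2.imread("pics/scene0.png")
ga=cv2.cvtColor(a,6);gb=cv2.cvtColor(b,6)
for v in(110,150,170,190,210,230,260):
    row=ga[v]; us=[u for u in range(240,330) if row[u]<70]; u0,u1=us[0],us[-1]
    print(v,u0,u1)
    for u in(u1-1,(u0+u1)/2):
        o,d=ray("top",u,v); s=""
        for z in np.arange(.0,.42,.02):
            P=o+d*(z-o[2])/d[2];q=proj("scene",P).astype(int)
            s+=f"{gb[q[1],q[0]]} "
        print("   ",u,s, "xy@.15",onz("top",u,v,.15)[:2],"px@.15",proj("scene",onz("top",u,v,.15)))
cv2.imwrite("pics/s1.png",cv2.resize(b[60:260,250:430],None,fx=3,fy=3,interpolation=2))
E
```

```text
110 265 291
    290 78 103 81 153 238 34 61 140 240 164 47 41 59 53 50 51 57 70 71 69 70  xy@.15 [ 0.7369 -0.0395] px@.15 [378.7949 160.2004]
    278.0 168 166 157 150 46 61 110 214 255 45 50 54 100 208 72 44 58 71 70 70 70  xy@.15 [ 0.7365 -0.0181] px@.15 [371.6198 157.1542]
150 279 312
    311 27 156 186 168 169 122 64 64 106 230 43 53 45 170 84 71 29 56 71 71 70  xy@.15 [ 0.6646 -0.0787] px@.15 [365.324  175.1464]
    295.5 62 171 246 166 171 69 69 64 19 30 52 53 142 104 158 61 48 60 72 71 72  xy@.15 [ 0.6642 -0.0513] px@.15 [355.804 170.698]
170 285 305
    304 238 178 163 183 160 184 140 132 37 29 55 159 113 105 117 93 73 55 74 73 72  xy@.15 [ 0.6285 -0.0673] px@.15 [347.063  177.9785]
    295.0 235 184 158 187 75 167 173 158 35 59 59 166 81 103 103 171 75 60 75 73 74  xy@.15 [ 0.6282 -0.0514] px@.15 [341.6565 175.3202]
190 286 308
    307 195 194 200 182 168 193 78 169 35 43 58 60 58 123 103 99 75 40 73 72 73  xy@.15 [ 0.5929 -0.0734] px@.15 [334.4642 183.9484]
    297.0 195 220 205 160 168 183 85 66 37 55 32 56 94 109 66 106 74 57 73 73 72  xy@.15 [ 0.5926 -0.0559] px@.15 [328
[... 160 characters left out ...]
]
    296.0 155 164 183 190 142 178 194 52 52 183 166 193 58 53 94 67 73 49 73 73 73  xy@.15 [ 0.5571 -0.0552] px@.15 [313.071  185.6671]
230 282 304
    303 71 167 155 95 170 181 121 61 41 161 74 173 150 52 106 86 67 38 74 74 74  xy@.15 [ 0.5223 -0.0683] px@.15 [301.6978 193.2943]
    293.0 169 171 158 91 157 190 64 32 63 167 135 114 136 48 104 80 74 55 74 75 73  xy@.15 [ 0.5219 -0.0509] px@.15 [295.9987 189.9819]
260 273 293
    292 165 186 156 111 167 128 53 59 106 106 138 33 58 122 81 170 74 61 75 74 72  xy@.15 [ 0.4697 -0.0507] px@.15 [271.3729 197.8898]
    283.0 162 191 96 228 153 55 39 54 104 101 182 59 59 164 173 95 29 76 74 74 73  xy@.15 [ 0.4694 -0.0351] px@.15 [266.5495 194.8114]
```

View pics/s1.png

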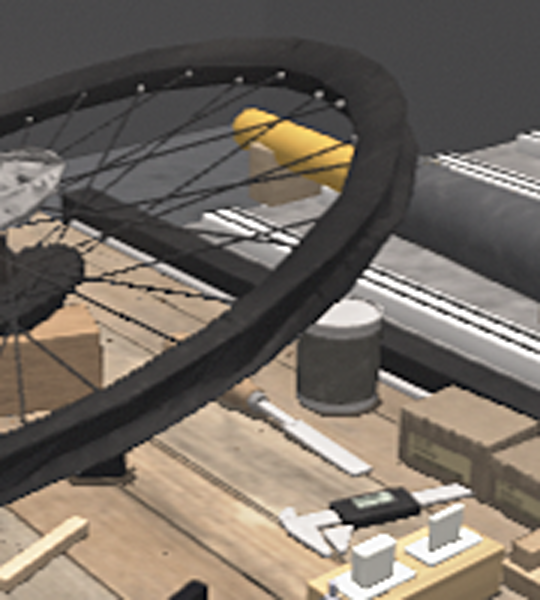

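The crop shows the tyre passing just left of the holder, with its outer edge at about y=-0.072 and z 0.15–0.2. A gripper body lying along y would foul it. So I'll grip the tab by its 28 mm length, with the tool's y along world x, and take a high hold so the fingers clear the nipple. First I'll raise the arm and swing round.

jog_arm:
  deltas:
    - [[0,0,0,6,0],[0,0,0,6,0],[0,0,0,6,0],[0,3.7,-3.8,0,-0.1],[0,3.7,-3.8,0,-0.1],[0,3.7,-3.8,0,-0.1],[0,3.7,-3.8,0,-0.1],[0,3.7,-3.8,0,-0.1]]

```text
time_s: 1.1
tcp_pos: [0.3826, 0.4542, 0.4253]
eef_rot: [180.0, -0.0, -45.8]
contact_force: [0.7, 1.0, -0.2]
gripper_width: 0.044
gripper_force: 0.0
```

jog_arm:
  deltas:
    - [[0,3.7,-3.8,0,-0.1],[0,1.35,-5.3,0,-0.1],[0,1.35,-5.3,0,-0.1],[0,1.35,-5.3,0,-0.1],[0,1.35,-5.3,0,-0.1],[0,1.35,-5.3,0,-0.1],[0,1.35,-5.3,0,-0.1],[0,0,0,0,0]]

```text
time_s: 2.1
tcp_pos: [0.5, 0.0965, 0.4255]
eef_rot: [180.0, -0.0, -86.0]
contact_force: [-0.2, 0.4, -0.7]
gripper_width: 0.0438
gripper_force: 0.0
```

```bash
python3 - <<'E'
from h import *
T=lambda u,v:(330+(u-1)/3,135+(v-1)/3); S=lambda u,v:(290+(u-1)/3,215+(v-1)/3)
for p in((241.5,332.5),(205,332.5),(278,332.5)):print("mouth",onz("top",*T(*p),.095))
print("scene slot diag centre",onz("scene",*S(236,172),.095))
a,b=[onz("top",*T(*p),.015)for p in((128,317),(466,315))];print("board yaw",np.degrees(np.arctan2(a[0]-b[0],a[1]-b[1])),a,b)
a,b=[onz("top",*T(*p),.06)for p in((128,409),(503,408.5))];print("bar",a,b)
# bright bar midline
im=cv2.resize(cv2.imread("pics/top0.png")[135:325,330:510],None,fx=3,fy=3,interpolation=2)
m=cv2.inRange(im[380:435,170:325],(195,195,195),(255,255,255));ys,xs=np.nonzero(m)
print("bar fit slope",cv2.fitLine(np.c_[xs,ys].astype(np.float32),2,0,.01,.01).ravel())
E
```

```text
mouth [ 0.5048 -0.261   0.095 ]
mouth [ 0.5044 -0.2389  0.095 ]
mouth [ 0.5053 -0.283   0.095 ]
scene slot diag centre [ 0.5089 -0.2632  0.095 ]
board yaw -1.5098809908166437 [ 0.5219 -0.1975  0.015 ] [ 0.5277 -0.4172  0.015 ]
bar [ 0.4591 -0.1952  0.06  ] [ 0.4644 -0.4278  0.06  ]
bar fit slope [ 1.     -0.0013 82.2557 27.5126]
```

jog_arm:
  deltas:
    - [[0,2.28,-5.24,0,-0.052],[0,2.28,-5.24,0,0],[0,2.28,-5.24,0,0],[0,2.28,-5.24,0,0],[0,2.28,-5.24,0,0],[0,0,0,-6,0],[0,0,0,-6,0],[0,0,0,-6,0]]

```text
time_s: 3.1
tcp_pos: [0.6136, -0.1618, 0.2434]
eef_rot: [180.0, 0.0, -88.7]
contact_force: [0.6, 0.7, -0.8]
gripper_width: 0.044
gripper_force: 0.0
```

jog_arm:
  deltas:
    - [[0,0,0,-6,0],[0,0,0,-6,0],[0,0,0,0,0],[0,0,0,0,0]]

```text
time_s: 3.6
tcp_pos: [0.6153, -0.1622, 0.1277]
eef_rot: [-179.9, -0.1, -88.6]
contact_force: [0.1, 0.5, 0.4]
gripper_width: 0.0437
gripper_force: 0.0
```

```bash
python3 - <<'E'
from h import *
b=r.capture("scene");cv2.imwrite("pics/s2.png",cv2.resize(b[120:300,290:470],None,fx=3,fy=3,interpolation=2))
s=r.get_state();print(s["tcp_pos"],s["eef_rot"],s["contact_force"])
E
```

```text
[ 0.6158 -0.1622  0.1285] [-179.7682   -0.0417  -88.6184] [-0.5176  0.2852  0.8008]
```

View pics/s2.png

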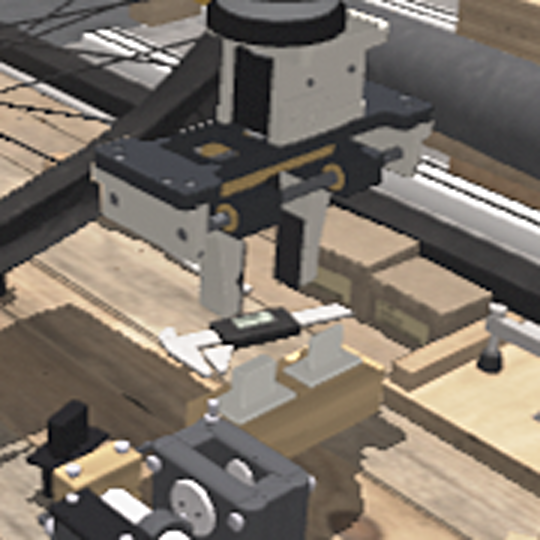

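The crop shows the fingers directly above the thick tab at (260,370). The body lies along x, clear of the tyre. I'll correct xy, descend and grip.

jog_arm:
  deltas:
    - [[0,-0.15,-0.4,0,0],[0,0,0,-2,0],[0,0,0,-2,0],[0,0,0,-1.9,0],[0,0,0,0,0],[0,0,0,0,0]]
  force: 25

```text
time_s: 4.4
tcp_pos: [0.6132, -0.1665, 0.0683]
eef_rot: [-179.9, -0.0, -88.7]
contact_force: [0.9, -0.9, 0.1]
gripper_width: 0.0442
gripper_force: 0.0
```

jog_arm:
  deltas:
    - [[-0.6,0,0,0,0],[-0.6,0,0,0,0],[-0.6,0,0,0,0],[-0.6,0,0,0,0],[-0.6,0,0,0,0],[-0.6,0,0,0,0]]
  force: 25

```text
time_s: 5.15
tcp_pos: [0.613, -0.1664, 0.0674]
eef_rot: [-179.9, -0.0, -88.7]
contact_force: [0.5, 1.2, 5.4]
gripper_width: 0.0277
gripper_force: 25.0
```

Gripped: the width is 27.7 mm, which matches the tab length. Next I'll lift, turn and carry it over the caliper.

jog_arm:
  deltas:
    - [[-0.6,0,0,2,0],[-0.6,0,0,4,0],[-0.6,0,0,4,0],[-0.6,0,0,4,0],[-0.6,0,0,4,0],[-0.6,-1.8,-1.6,0,0.1574],[-0.6,-1.8,-1.6,0,0.1574],[-0.6,-1.8,-1.6,0,0.1574]]

```text
time_s: 6.15
tcp_pos: [0.5572, -0.2146, 0.2461]
eef_rot: [180.0, 0.1, -61.3]
contact_force: [-0.1, -0.4, -0.6]
gripper_width: 0.0277
gripper_force: 25.0
```

jog_arm:
  deltas:
    - [[-0.6,-1.8,-1.6,0,0.1574],[-0.6,-1.8,-1.6,0,0.1574],[-0.6,-1.8,-1.6,0,0.1574],[-0.6,0,0,0,0.1574],[-0.6,0,0,0,0.1574],[-0.6,0,0,-2.5,0.1574],[-0.6,0,0,-2.5,0.1574],[-0.6,0,0,0,0]]

```text
time_s: 7.15
tcp_pos: [0.5026, -0.2619, 0.1945]
eef_rot: [-179.9, 0.3, 1.4]
contact_force: [-0.9, -0.4, 0.4]
gripper_width: 0.0277
gripper_force: 25.0
```

```bash
python3 - <<'E'
from h import *
b=r.capture("scene");cv2.imwrite("pics/s3.png",cv2.resize(b[150:350,280:480],None,fx=3,fy=3,interpolation=2))
a=r.capture("top");cv2.imwrite("pics/t3.png",a)
s=r.get_state();print(s["tcp_pos"],s["eef_rot"],s["contact_force"],s["gripper_width"],s["time_s"])
E
```

```text
[ 0.5044 -0.2625  0.197 ] [179.9824   0.022    1.3053] [ 0.3594 -0.3765  1.078 ] 0.027764357442026162 7.25
```

View pics/s3.png

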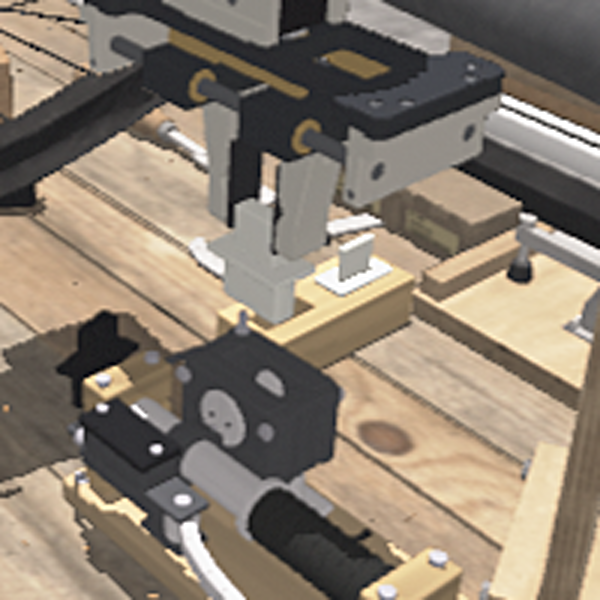

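The crop shows the block upright in the fingers above the caliper, with the flange's right corner near (313,265) and the shank bottom near (270,320). I'll check where the block hangs against the expected corners.

```bash
python3 - <<'E'
from h import *
c,s_=np.cos(np.radians(1.4)),np.sin(np.radians(1.4));R=np.array([[c,-s_],[s_,c]])
o=np.array([.5044,-.2625,.164])
for n,p in dict(shank_mm=(-.007,-.020,-.026),shank_mp=(-.007,.020,-.026),shank_pm=(.007,-.02,-.026),fl_mm=(-.014,-.025,0),fl_pm=(.014,-.025,0),fl_mp=(-.014,.025,0),tab_mm=(-.006,-.014,.028),tab_mp=(-.006,.014,.028)).items():
    q=np.r_[o[:2]+R@p[:2],o[2]+p[2]]; print(n,(proj("scene",q)-(280,150))*3+1)
m=np.array([.5055,-.2615,.095])
print("-- caliper in cb / ca")
for sx,sy in((-1,-1),(-1,1),(1,-1),(1,1)):
  for hx,hy in((.024,.039),(.008,.021)):
    q=np.r_[m[:2]+R@(sx*hx,sy*hy),.095]; print(sx,sy,hx,(proj("scene",q)-(290,215))*3+1,(proj("top",q)-(330,135))*3+1)
E
```

```text
shank_mm [280.7557 321.6979]
shank_mp [225.219  287.1617]
shank_pm [301.3794 311.6723]
fl_mm [280.5472 285.6362]
fl_pm [322.6207 265.9771]
fl_mp [209.7253 243.341 ]
tab_mm [279.791  219.5329]
tab_mp [239.0944 197.0631]
-- caliper in cb / ca
-1 -1 0.024 [248.1741 227.6598] [307.9064 370.6792]
-1 -1 0.008 [246.1643 197.8645] [277.4285 344.4112]
-1 1 0.024 [144.1613 155.6452] [178.4996 371.1242]
-1 1 0.008 [189.954  160.0455] [207.8709 344.6698]
1 -1 0.024 [316.9596 190.6489] [306.0048 291.8201]
1 -1 0.008 [268.9983 185.9452] [276.8473 318.1331]
1 1 0.024 [211.6628 123.5943] [177.2804 292.37  ]
1 1 0.008 [212.5571 149.0143] [207.4121 318.4105]
```

```bash
python3 - <<'E'
from h import *
b=cv2.imread("pics/s3.png")[185:340,190:340];t=cv2.imread("pics/scene0.png")[255:312,335:398]
o=np.zeros((600,800,3),np.uint8)
b=cv2.resize(b,None,fx=2.6,fy=2.6);t=cv2.resize(t,None,fx=6,fy=6,interpolation=2)
t2=cv2.resize(cv2.imread("pics/top0.png")[227:267,385:437],None,fx=6,fy=6,interpolation=2)
o[:b.shape[0],:b.shape[1]]=b;o[:t.shape[0],410:410+t.shape[1]]=t[:,:390];o[355:355+t2.shape[0],410:410+t2.shape[1]]=t2
cv2.imwrite("pics/m1.png",o)
E
```

```text
(no output)
```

View pics/m1.png

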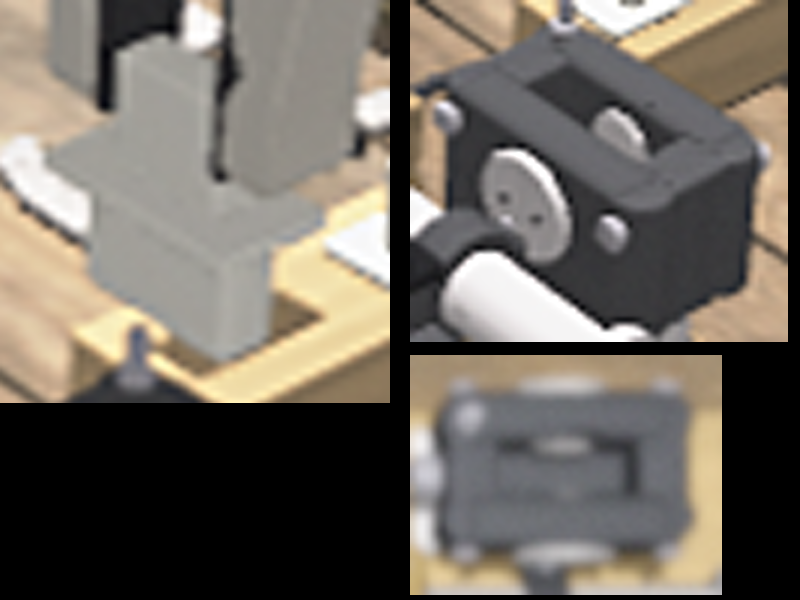

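The picture shows the block upright and the slot corners sharp. Two-view averages put the mouth at about (0.505,-0.264), 1–2 mm from the current TCP. I'll shift and feel my way down.

jog_arm:
  deltas:
    - [[-0.6,0.08,-0.15,-1,0],[-0.6,0,0,-1.5,0],[-0.6,0,0,-1,0],[-0.6,0,0,-0.6,0],[-0.6,0,0,-0.3,0],[-0.6,0,0,-0.3,0],[-0.6,0,0,0,0]]
  force: 40

```text
time_s: 8.12
tcp_pos: [0.5077, -0.2641, 0.1532]
eef_rot: [179.9, -0.3, 1.6]
contact_force: [-2.6, 6.3, 21.4]
gripper_width: 0.0272
gripper_force: 40.1
```

jog_arm:
  deltas:
    - [[-0.6,0,0,0.4,0],[-0.6,-0.05,0.2,0,0],[-0.6,0,0,-0.2,0],[-0.6,0,0,-0.2,0],[-0.6,0,0,0,0]]

```text
time_s: 8.75
tcp_pos: [0.5071, -0.2621, 0.1529]
eef_rot: [179.9, -0.3, 1.6]
contact_force: [-1.8, 5.9, 23.7]
gripper_width: 0.0278
gripper_force: 40.1
```

```bash
python3 - <<'E'
from h import *
b=r.capture("scene");b2=r.capture("scene");s=r.get_state();print(s["tcp_pos"],s["eef_rot"],s["contact_force"],s["moment"])
cv2.imwrite("pics/s4.png",cv2.resize(b[190:310,310:430],None,fx=5,fy=5,interpolation=2))
E
```

```text
[ 0.5071 -0.2621  0.1529] [179.883   -0.3224   1.5883] [-0.8724  6.422  23.5344] [ 2.4166  0.8263 -0.0074]
```

View pics/s4.png

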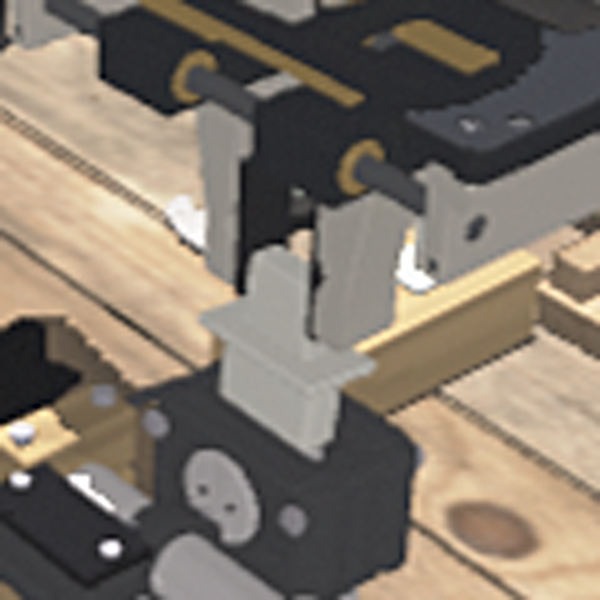

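The shank's lower edge at (220,397)–(320,458) coincides with the slot's -x lip, so the block sits about 1–2 mm too far to -x. I'll lift a little, take baseline readings, move +x and try again.

jog_arm:
  deltas:
    - [[-0.6,0,0,0.8,0],[-0.6,0,0,0,0],[-0.6,0,0,0,0]]

```text
time_s: 9.22
tcp_pos: [0.504, -0.2617, 0.1567]
eef_rot: [-180.0, 0.1, 1.5]
contact_force: [0.2, 0.6, -1.4]
gripper_width: 0.0273
gripper_force: 40.0
```

```bash
python3 - <<'E'
from h import *
r.capture("top");s=r.get_state();print(s["tcp_pos"],s["eef_rot"],s["contact_force"],s["moment"])
E
```

```text
[ 0.5041 -0.2618  0.1567] [-179.9772    0.0787    1.4851] [-0.9092  0.1299  0.0531] [-0.041   0.0657  0.0365]
```

jog_arm:
  deltas:
    - [[-0.6,0.15,0,0,0],[-0.6,0,0,-0.4,0],[-0.6,0,0,-0.2,0],[-0.6,0,0,-0.1,0],[-0.6,0,0,0,0]]

```text
time_s: 9.9
tcp_pos: [0.5076, -0.262, 0.153]
eef_rot: [179.9, -0.2, 1.6]
contact_force: [-2.8, 4.5, 17.0]
gripper_width: 0.0277
gripper_force: 40.1
```

```bash
python3 - <<'E'
from h import *
r.capture("top");s=r.get_state();print(s["tcp_pos"],s["eef_rot"],s["contact_force"],s["moment"])
E
```

```text
[ 0.5075 -0.262   0.153 ] [179.925   -0.1963   1.5612] [-1.9161  5.6151 16.8275] [ 1.933   1.0704 -0.0891]
```

Fx<0 and Fy>0 point to contact on the +x/-y lips, since the loaded arm deflects towards +x. I'll probe towards +y and -x under light contact.

jog_arm:
  deltas:
    - [[-0.6,0,0.1,0,0],[-0.6,0,0.1,0,0],[-0.6,0,0,0,0]]

```text
time_s: 10.32
tcp_pos: [0.5074, -0.2614, 0.153]
eef_rot: [179.8, -0.2, 1.6]
contact_force: [-2.0, -3.8, 14.3]
gripper_width: 0.0276
gripper_force: 40.0
```

jog_arm:
  deltas:
    - [[-0.6,-0.15,0,0,0],[-0.6,-0.15,0,0,0],[-0.6,0,0,0,0]]

```text
time_s: 10.7
tcp_pos: [0.5059, -0.2614, 0.1533]
eef_rot: [179.8, -0.4, 1.6]
contact_force: [1.7, -4.0, 10.2]
gripper_width: 0.0274
gripper_force: 40.0
```

jog_arm:
  deltas:
    - [[-0.6,0,0,-0.1,0],[-0.6,0,0,-0.1,0],[-0.6,0,0,0,0]]

```text
time_s: 11.08
tcp_pos: [0.5068, -0.2615, 0.153]
eef_rot: [179.7, -0.5, 1.6]
contact_force: [0.5, 0.2, 23.0]
gripper_width: 0.0275
gripper_force: 40.0
```

```bash
python3 - <<'E'
from h import *
b=r.capture("scene");s=r.get_state();print(s["tcp_pos"],s["eef_rot"],s["contact_force"],s["moment"])
cv2.imwrite("pics/s5.png",cv2.resize(b[240:300,335:400],None,fx=9,fy=9,interpolation=2))
E
```

```text
[ 0.5069 -0.2615  0.153 ] [179.743   -0.473    1.6266] [ 0.0108 -0.0148 22.6442] [-0.2815  0.1914 -0.0431]
```

View pics/s5.png

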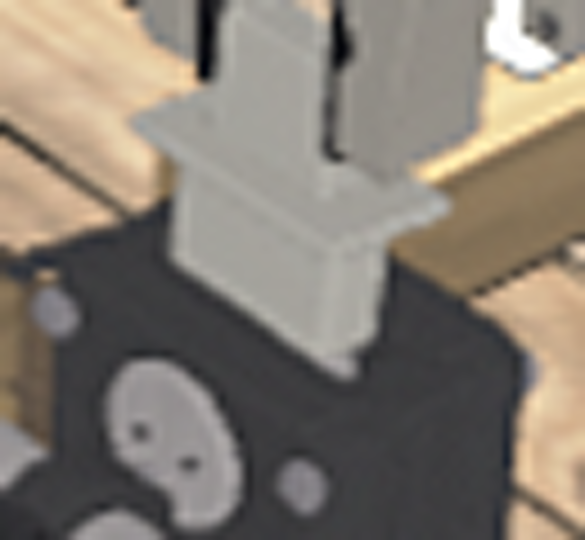

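The load is now purely vertical and its moment puts the contact at (-8,-12) mm from the tool axis. That is the -x lip, so the block has to go towards +x. I'll lift, shift and retry.

jog_arm:
  deltas:
    - [[-0.6,0,0,0.9,0],[-0.6,0.5,0,0,0],[-0.6,0,0,-0.4,0],[-0.6,0,0,-0.2,0],[-0.6,0,0,0,0]]

```text
time_s: 11.75
tcp_pos: [0.5092, -0.2599, 0.1527]
eef_rot: [179.9, -0.1, 1.6]
contact_force: [-1.6, 2.9, 14.4]
gripper_width: 0.0274
gripper_force: 40.1
```

```bash
python3 - <<'E'
from h import *
r.capture("top");s=r.get_state();print(s["tcp_pos"],s["eef_rot"],s["contact_force"],s["moment"])
E
```

```text
[ 0.5092 -0.2599  0.1527] [179.9524  -0.1137   1.5517] [-1.4235  3.5644 13.7658] [ 1.3546  0.5004 -0.0216]
```

```bash
python3 - <<'E'
from h import *
print("slot scene",onz("scene",367.7,273.4,.092),"top",onz("top",411.4,245.7,.092))
print("flange scene (s5, tcp .5069 -.2615)",onz("scene",367.35,258.05,.122), "s4 (tcp .5071,-.2621)",onz("scene",310+(203+375)/10,190+(318+365)/10,.122))
fr=lambda u,v:(280+u/3,150+v/3)
print("flange s3 free (tcp .5044,-.2625,.197)",onz("scene",*fr((209+315)/2,(244.6+266.5)/2),.166))
im=cv2.imread("pics/scene0.png"); g=cv2.cvtColor(im,6)
# profiles across slot in scene0 perpendicular: sample along stand x and y lines at z=.094
m=np.array([.506,-.263]);R=np.array([[1,-.025],[.025,1]])
def samp(name,g,p):
    q=proj(name,p).astype(np.float32);return int(cv2.getRectSubPix(g,(1,1),(float(q[0]),float(q[1])))[0,0])
for yy in(-.012,.012): print("x prof y",yy,[samp("scene",g,np.r_[m+R@(x,yy),.094]) for x in np.arange(-.016,.0165,.002)])
for xx in(-.003,0,.003): print("y prof x",xx,[samp("scene",g,np.r_[m+R@(xx,y),.094]) for y in np.arange(-.032,.0325,.002)])
gt=cv2.cvtColor(cv2.imread("pics/top0.png"),6)
for xx in(-.003,0.003): print("top y prof",xx,[samp("top",gt,np.r_[m+R@(xx,y),.094]) for y in np.arange(-.044,.0445,.002)])
for yy in(-.018,-.012,.012,.018): print("top x prof",yy,[samp("top",gt,np.r_[m+R@(x,yy),.094]) for x in np.arange(-.03,.0305,.002)])
E
```

```text
slot scene [ 0.5085 -0.2623  0.092 ] top [ 0.5048 -0.2636  0.092 ]
flange scene (s5, tcp .5069 -.2615) [ 0.5056 -0.2626  0.122 ] s4 (tcp .5071,-.2621) [ 0.5057 -0.2635  0.122 ]
flange s3 free (tcp .5044,-.2625,.197) [ 0.4999 -0.2656  0.166 ]
x prof y -0.012 [107, 108, 106, 105, 123, 142, 142, 174, 202, 88, 47, 57, 77, 96, 104, 107, 107]
x prof y 0.012 [108, 108, 107, 103, 72, 54, 56, 57, 56, 55, 54, 58, 77, 96, 104, 107, 107]
y prof x -0.003 [108, 106, 107, 107, 108, 92, 79, 109, 159, 174, 148, 138, 138, 141, 146, 138, 81, 51, 54, 56, 57, 57, 57, 55, 55, 55, 60, 86, 107, 108, 106, 106, 105]
y prof x 0 [107, 105, 106, 108, 108, 102, 61, 45, 70, 166, 202, 198, 186, 180, 180, 165, 108, 55, 54, 55, 56, 55, 56, 58, 58, 56, 62, 84, 104, 108, 107, 106, 106]
y prof x 0.003 [107, 108, 108, 106, 106, 103, 67, 51, 51, 47, 52, 72, 120, 153, 139, 148, 97, 43, 52, 55, 55, 55, 55, 54, 55, 56, 64, 88, 104, 109, 107, 106, 106]
top y prof -0.003 [205, 206, 204, 194, 160, 119, 110, 111, 110, 111, 109, 95, 70, 62, 84, 102, 108, 109, 110, 109, 109, 111, 110, 112, 111, 110, 109, 111, 112, 112, 112, 111, 1
[... 251 characters left out ...]
 111, 112, 109, 100, 101, 135, 179, 206]
top x prof -0.018 [121, 94, 74, 78, 97, 107, 108, 108, 106, 98, 84, 69, 63, 63, 61, 62, 60, 58, 60, 75, 93, 104, 108, 107, 107, 103, 114, 136, 150, 152, 151]
top x prof -0.012 [138, 130, 119, 100, 101, 107, 107, 110, 108, 101, 94, 96, 107, 107, 109, 105, 96, 75, 62, 72, 92, 104, 108, 109, 105, 104, 118, 144, 156, 155, 149]
top x prof 0.012 [126, 155, 157, 128, 107, 110, 114, 113, 110, 104, 100, 101, 108, 111, 112, 106, 96, 86, 85, 90, 100, 109, 112, 111, 111, 115, 141, 169, 169, 157, 151]
top x prof 0.018 [119, 113, 98, 89, 101, 112, 115, 113, 110, 105, 100, 102, 107, 110, 112, 108, 98, 80, 68, 80, 99, 109, 114, 112, 110, 107, 116, 136, 149, 152, 152]
```

```bash
python3 - <<'E'
from h import *
print(r.tip_extent)
lsd=cv2.createLineSegmentDetector()
def run(im,x0,y0,x1,y1,z,minl,tag):
    g=cv2.resize(cv2.cvtColor(im,6)[y0:y1,x0:x1],None,fx=4,fy=4,interpolation=cv2.INTER_CUBIC)
    for l in lsd.detect(g)[0].reshape(-1,4):
        p=(l+.5)/4-.5; a=(p[0]+x0,p[1]+y0);b=(p[2]+x0,p[3]+y0)
        if np.hypot(a[0]-b[0],a[1]-b[1])<minl: continue
        A,B=onz("scene",*a,z),onz("scene",*b,z);d=A-B
        yaw=np.degrees(np.arctan2(-d[0],d[1]));yaw=(yaw+90)%180-90
        if abs(yaw)<15: print(tag,np.round(a,1),np.round(b,1),"yaw %.1f len %.0fmm"%(yaw,1000*np.linalg.norm(d)))
s0=cv2.imread("pics/scene0.png");run(s0,330,250,400,320,.095,9,"cal");run(s0,300,280,440,380,.07,20,"bar")
b=r.capture("scene");cv2.imwrite("pics/s6.png",b);run(b,335,235,400,290,.122,6,"block")
E
```

```text
0.019
cal [366.9 309.4] [349.4 296.6] yaw 1.6 len 36mm
cal [339.4 289.2] [330.4 282.6] yaw 1.8 len 21mm
cal [348.1 264. ] [329.5 251.1] yaw 0.2 len 47mm
cal [330.6 249.8] [349.9 263.3] yaw 0.1 len 49mm
cal [375.5 312.8] [384.5 319.4] yaw 1.5 len 17mm
cal [348.2 274.2] [359.3 281.6] yaw 2.4 len 25mm
cal [364.5 276.4] [353.3 268.9] yaw 1.4 len 25mm
cal [358.6 281.8] [367.  286.9] yaw 5.4 len 17mm
cal [361.2 265. ] [379.  276.9] yaw 0.9 len 40mm
cal [365.9 277.2] [373.9 282.1] yaw 3.7 len 17mm
cal [344.4 307.5] [358.8 318.5] yaw 1.9 len 29mm
bar [366.9 309.4] [349.4 296.6] yaw 1.6 len 38mm
bar [399.  356.5] [383.2 344.1] yaw 1.3 len 29mm
bar [376.8 341.6] [396.4 357.8] yaw 0.1 len 37mm
bar [343.5 335.7] [361.8 358.2] yaw -9.4 len 47mm
bar [439.2 328.3] [392.7 295.7] yaw 0.2 len 91mm
bar [417.5 280. ] [439.1 294. ] yaw -0.5 len 45mm
block [344.9 235.5] [351.3 240.5] yaw -5.6 len 18mm
block [346.9 263.2] [334.5 254.5] yaw -0.1 len 29mm
block [334.9 252.8] [349.2 262.8] yaw -0.1 len 34mm
block [355.7 245.8] [350.3 242.1] yaw -1.3 len 13mm
block [389.2 274.7] [394.5 280.1] yaw -12.9 len 14mm
block [354.7 268.3] [365.1 275.2] yaw 1.4 len 22mm
block [365.6 277.1] [372.6 281.8] yaw 1.8 len 14mm
block [378.2 267.8] [385.9 272.6] yaw 2.1 len 16mm
```

```bash
python3 - <<'E'
from h import *
g=cv2.cvtColor(cv2.imread("pics/s6.png"),6);g0=cv2.cvtColor(cv2.imread("pics/scene0.png"),6)
print("rows = v 248..286, cols u=344..392 step 2");print("      ",*range(344,393,2))
for v in range(248,288):print(v,*["%3d"%g[v,u] for u in range(344,393,2)])
E
```

```text
rows = v 248..286, cols u=344..392 step 2
       344 346 348 350 352 354 356 358 360 362 364 366 368 370 372 374 376 378 380 382 384 386 388 390 392
248 173 188 198 208 214 206 207 142 166 164 163 163 162 170  70 146 141 143 144 143 143 145 146 226 165
249 185 182 197 202 208 203 178 158 163 163 162 164 163 172  70 144 140 144 140 144 143 143 149 229 223
250 192 187 198 211 179 164 160 158 162 163 163 163 163 170  88 143 141 144 142 144 146 145 149 232 227
251 203 195 191 179 158 156 158 160 163 162 164 162 164 171  93 142 141 143 144 145 144 143 149 231 221
252 200 206 197 166 158 159 160 163 163 162 162 163 163 158  93 142 141 142 144 144 145 145 162 225 216
253 190 208 203 164 165 159 159 160 164 162 161 162 162 153  99 143 141 143 144 145 147 143 166 218 218
254 180 202 207 182 165 165 160 160 157 163 164 162 163 155 101 142 140 142 145 144 143 134 196 221 231
255 173 192 209 208 152 168 162 160 159 164 163 162 163 154  93 144 142 138 145 143 133 195 223 232 172
256 162 189 209 215 159 157 168 160 161 158 164 163 163 167  60 137 140 145 144 134 197 225 234 172 113
257 168 172 204
[... 2508 characters left out ...]
  57  60  62  62  61  61  58  62 125 102  59  60  61  61  60  62  63  64  52
282  58  51 138 148 149 155 128  53  62  61  60  61  62  56  70  66  59  61  62  59  60  65  63  64  59
283  58  61 152 148 147 145 163  75  60  62  60  61  61  60  56  55  59  59  59  62  63  63  61  64  56
284  57  76 152 148 147 145 159 123  56  61  62  60  60  62  60  61  59  61  60  61  63  63  63  63  66
285  58  78 151 149 148 146 151 144  51  59  62  61  60  60  63  63  61  61  63  65  63  61  64  61  90
286  58  77 152 151 149 145 149 165  62  59  58  62  61  61  63  60  60  63  64  64  61  62  61  61 121
287  59  65 155  91 151 147 148 161  81  59  61  61  66  64  61  63  61  63  63  62  62  62  62  60 125
```

The columns show the shank bottom only about 1 px above the near lip, where an aligned shank would sit about 2 px above it. Its silhouette centre is also about 1 px left of the slot's. Both, along with the earlier -x contact, mean roughly 1.5–2 mm more in +x and a little in -y.

jog_arm:
  deltas:
    - [[-0.6,0,0,0.5,0],[-0.6,0.2,-0.08,0,0],[-0.6,0,0,-0.3,0],[-0.6,0,0,-0.2,0],[-0.6,0,0,0,0]]

```text
time_s: 12.48
tcp_pos: [0.5098, -0.261, 0.151]
eef_rot: [180.0, 0.1, 1.5]
contact_force: [0.8, -3.8, -1.5]
gripper_width: 0.0276
gripper_force: 39.9
```

jog_arm:
  deltas:
    - [[-0.6,0,0,-0.1,0],[-0.6,0,0,-0.1,0],[-0.6,0,0,0,0]]

```text
time_s: 12.85
tcp_pos: [0.5103, -0.2609, 0.1498]
eef_rot: [180.0, -0.0, 1.5]
contact_force: [1.1, -5.0, 0.4]
gripper_width: 0.0275
gripper_force: 40.0
```

```bash
python3 - <<'E'
from h import *
r.capture("top");s=r.get_state();print(s["tcp_pos"],s["eef_rot"],s["contact_force"],s["moment"],s["time_s"])
E
```

```text
[ 0.5102 -0.2609  0.1498] [179.9732  -0.0229   1.5063] [-0.3671 -5.0675  1.2736] [-2.0011 -0.0852  0.0096] 12.9
```

It dropped in, with Fz near 0 at z=0.150. The side load is Fy=-5 N, so I'll ease towards -y and push down.

jog_arm:
  deltas:
    - [[-0.6,0,-0.1,-0.2,0],[-0.6,0,0,-0.3,0],[-0.6,0,0,-0.3,0],[-0.6,0,0,0,0]]

```text
time_s: 13.4
tcp_pos: [0.5098, -0.2613, 0.1409]
eef_rot: [-180.0, 0.1, 1.5]
contact_force: [-0.0, -0.1, -1.3]
gripper_width: 0.027
gripper_force: 40.0
```

jog_arm:
  deltas:
    - [[-0.6,0,0,-0.3,0],[-0.6,0,0,-0.3,0],[-0.6,0,0,-0.3,0],[-0.6,0,0,-0.2,0],[-0.6,0,0,0,0]]

```text
time_s: 14.02
tcp_pos: [0.5096, -0.2616, 0.1302]
eef_rot: [-180.0, 0.1, 1.5]
contact_force: [-2.0, -0.9, 0.6]
gripper_width: 0.0277
gripper_force: 40.0
```

jog_arm:
  deltas:
    - [[-0.6,0,0,-0.2,0],[-0.6,0,0,-0.1,0],[-0.6,0,0,-0.1,0],[-0.6,0,0,0,0]]

```text
time_s: 14.52
tcp_pos: [0.5096, -0.2617, 0.1284]
eef_rot: [180.0, 0.0, 1.5]
contact_force: [-8.8, 5.6, 19.7]
gripper_width: 0.0273
gripper_force: 40.0
```

jog_arm:
  deltas:
    - [[-0.6,-0.08,0.06,-0.1,0],[-0.6,0,0,0,0],[-0.6,0,0,0,0]]

```text
time_s: 14.9
tcp_pos: [0.5094, -0.2616, 0.1283]
eef_rot: [179.9, -0.1, 1.6]
contact_force: [-9.0, 2.8, 23.7]
gripper_width: 0.0275
gripper_force: 40.0
```

```bash
python3 - <<'E'
from h import *
b=r.capture("scene");cv2.imwrite("pics/s7.png",b)
s=r.get_state();print(s["tcp_pos"],s["eef_rot"],s["contact_force"],s["moment"],s["time_s"])
g=cv2.cvtColor(b,6)
print("    ",*range(344,396,2))
for v in range(258,292):print(v,*["%3d"%g[v,u] for u in range(344,396,2)])
c,s_=np.cos(np.radians(1.5)),np.sin(np.radians(1.5));R=np.array([[c,-s_],[s_,c]])
for p in((-.014,-.025),(.014,-.025),(-.014,.025)):
  for z in(.095,.099):print(p,z,proj("scene",np.r_[np.array([.507,-.2625])+R@p,z]))
E
```

```text
[ 0.5094 -0.2616  0.1283] [179.9056  -0.076    1.5637] [-8.6788  4.1038 24.7303] [0.936  3.3883 0.0561] 14.95
     344 346 348 350 352 354 356 358 360 362 364 366 368 370 372 374 376 378 380 382 384 386 388 390 392 394
258 172 169 187 213 153 130 145  19 155 165 165 168 166 170  53  71 146 143 149 144 145 144 148 116 124 123
259 152 174 179 197 149 124 124  18 155 165 165 165 171 171  45  78 145 142 151 144 145 146 143 121 126 139
260  98 169 176 182 142 131  67  18 174 165 165 165 166 179  40 118 145 142 149 144 145 145 143 124 126 134
261 134 115 186 182 146  91  46  14 175 165 165 165 163 176  48 148 143 144 146 144 146 145 145 125 126 125
262 186 110 145 196  97  51  74 159 172 165 164 165 163 173  67 149 143 145 145 145 145 146 146 123 123 123
263 185 179  96 125  48  84 161 164 166 165 164 165 166 172  70 147 143 147 142 143 145 147 144 122 119 118
264 189 187 100  53 138 160 168 159 164 165 164 165 164 173  90 145 143 147 145 145 145 147 143 114 115 118
265 126  93  66 131 165 165 163 156 163 163 165 165 165 173  94 144 143 145 145 146 148 147 139 113 116 117
266  65  50  53 1
[... 2344 characters left out ...]
61  61 125 204
288  60  51 161  90 152 148 151 157 131  58  60  60  63  63  63  64  64  64  63  66  60  64  64  61 124 195
289  58  54 138 146 153 151 154 150 153  54  61  60  59  64  65  65  66  63  62  63  63  63  66  61 150 188
290  57  52 135 157 151 152 140 149 151  53  61  58  54  61  66  65  67  62  63  62  61  62  63  60 155 186
291  59  54  82 136 148 138  83 151 168  50  58  71 111  63  64  64  64  63  63  63  63  62  63  60 157 192
(-0.014, -0.025) 0.095 [371.9141 283.3502]
(-0.014, -0.025) 0.099 [372.0608 281.197 ]
(0.014, -0.025) 0.095 [385.1964 276.3312]
(0.014, -0.025) 0.099 [385.3797 274.2021]
(-0.014, 0.025) 0.095 [349.546  268.2293]
(-0.014, 0.025) 0.099 [349.6209 266.1315]
```

jog_arm:
  deltas:
    - [[-0.6,-0.12,0,-0.1,0],[-0.6,0,0,0,0],[-0.6,0,0,0,0]]

```text
time_s: 15.32
tcp_pos: [0.5092, -0.2616, 0.1282]
eef_rot: [179.9, -0.2, 1.6]
contact_force: [-9.4, 5.3, 27.5]
gripper_width: 0.0274
gripper_force: 40.0
```

```bash
python3 - <<'E'
from h import *
r.capture("scene");s=r.get_state();print(s["tcp_pos"],s["eef_rot"],s["contact_force"],s["moment"],s["time_s"])
E
```

```text
[ 0.5092 -0.2616  0.1282] [179.8803  -0.1955   1.5866] [-8.7573  5.1985 27.5222] [1.5695 3.2212 0.065 ] 15.375
```

It is solid at z=0.128 under 27 N, where the seated height was expected. I'll unload, release and rise clear, then measure the flange height from both views.

jog_arm:
  deltas:
    - [[-0.6,0,0,0.4,0],[-0.6,0,0,0,0],[-0.2,0,0,0,0],[-0.1,0,0,0,0],[-0.1,0,0,0,0],[-0.1,0,0,0.5,0],[-0.1,0,0,2,0],[-0.1,0,0,4,0]]

```text
time_s: 16.38
tcp_pos: [0.507, -0.2608, 0.193]
eef_rot: [-179.9, 0.2, 1.5]
contact_force: [-0.1, -1.0, 0.0]
gripper_width: 0.0393
gripper_force: 0.0
```

jog_arm:
  deltas:
    - [[-0.1,0,0,6,0],[-1,-5,0,6,0],[-1,-5,0,0,0],[-1,-4,-4,0,0],[-1,0,-5,0,0],[-1,0,0,0,0]]

```text
time_s: 17.12
tcp_pos: [0.3773, -0.3533, 0.3017]
eef_rot: [180.0, 0.0, 1.3]
contact_force: [-0.2, 0.3, -0.6]
gripper_width: 0.001
gripper_force: 0.0
```

```bash
python3 - <<'E'
from h import *
b=r.capture("scene");cv2.imwrite("pics/s8.png",b);a=r.capture("top");cv2.imwrite("pics/t8.png",a)
s=r.get_state();print(s["tcp_pos"],s["eef_rot"],s["contact_force"],s["gripper_width"],s["time_s"])
g=cv2.cvtColor(a,6);print("top",*range(390,436,2))
for v in range(230,264):print(v,*["%3d"%g[v,u] for u in range(390,436,2)])
g=cv2.cvtColor(b,6);print("scene",*range(344,396,2))
for v in range(246,286):print(v,*["%3d"%g[v,u] for u in range(344,396,2)])
E
```

```text
[ 0.3777 -0.3514  0.3015] [-179.9816    0.0145    1.405 ] [ 0.3383 -1.2386 -0.273 ] 0.0005390910711996644 17.225
top 390 392 394 396 398 400 402 404 406 408 410 412 414 416 418 420 422 424 426 428 430 432 434
230 137 136 136 135 134 132 130 130 125 126 125 127 127 124 123 123 122 120 124 119 120 120 120
231 139 137 138 135 136 135 132 131 131 129 126 127 125 125 122 124 123 122 120 122 121 119 119
232 140 141 138 137 136 134 133 134 132 130 128 128 126 125 125 125 124 123 123 121 121 121 121
233 142 141 140 137 138 138 136 135 133 130 133 130 127 126 126 124 125 124 123 122 122 122 121
234 142 142 142 141 138 136 135 134 133 132 133 131 128 127 128 125 126 125 125 123 123 124 121
235 144 144 142 142 140 139 136 137 134 134 131 133 133 129 129 127 125 127 125 125 123 122 121
236 144 145 143 143 140 141 138 139 138 137 135 132 132 132 129 127 127 123 127 123 124 123 126
237 145 143 143 143 142 143 140 141 139 138 134 134 134 132 132 128 129 126 126 125 126 125 123
238 145 145 144 144 143 141 141 141 139 138 136 137 135 135 132 131 131 130 128 127 126 125 124
239 143 144 146 143 143 143
[... 6102 characters left out ...]
 254 251 255 187  76 103 111 108 106 113 113 106 220
280  59  57  96 235 255 172  56  98 110 112 112 104 148 252 255 202  82 106 114 111 109 103 116 115  92 213
281  59  55 115 169 210 255  62  70 103 112 113 112  95 168 213 106  99 113 114 115 114 116 123 108  58 169
282  58  50 135 140 139 237 252  38  87 106 113 113 108 109 126  98 113 113 111 112 115 114  79  70  55 152
283  57  60 149 144 141 147 255 117  60  94 108 114 113 110 109 105 105 112 112 114 114  88  57  57  52 187
284  57  76 150 145 144 135 231 236  48  73 102 110 112 114 114 105 107 116 113 112  92  62  61  63  65 216
285  57  75 149 145 146 141 149 254  41  58  83 105 113 113 109 101 112 101 115  94  61  58  62  60  89 212
```

The block now stands free in the slot. The flange edge meets the caliper top with only a thin dark line, slightly darker at the +y end. To be sure it is flush, I'll press the tab's top with the closed fingers a little to +y, which also gauges its height (TCP should read about 0.142).

jog_arm:
  deltas:
    - [[-1,4.4,3.2,0,0],[-1,4.3,3.2,0,0],[-1,4.3,3.2,0,0],[-1,0,0,-5,0],[-1,0,0,-5,0],[-1,0,0,-3.5,0],[-1,0,0,0,0]]

```text
time_s: 18.1
tcp_pos: [0.5065, -0.2536, 0.1643]
eef_rot: [-179.9, 0.3, 1.6]
contact_force: [-0.1, -1.2, 1.3]
gripper_width: 0.0006
gripper_force: 0.0
```

jog_arm:
  deltas:
    - [[-1,0,0,-1,0],[-1,0,0,-0.5,0],[-1,0,0,-0.4,0],[-1,0,0,-0.2,0],[-1,0,0,0,0]]

```text
time_s: 18.73
tcp_pos: [0.5081, -0.2551, 0.1457]
eef_rot: [180.0, -0.0, 1.5]
contact_force: [-0.4, -0.3, -0.4]
gripper_width: 0.0005
gripper_force: 0.0
```

jog_arm:
  deltas:
    - [[-1,0,0,-0.2,0],[-1,0,0,-0.1,0],[-1,0,0,-0.1,0],[-1,0,0,0,0]]

```text
time_s: 19.23
tcp_pos: [0.5083, -0.2549, 0.1423]
eef_rot: [180.0, -0.0, 1.5]
contact_force: [-1.8, 3.5, 6.3]
gripper_width: 0.0008
gripper_force: 3.3
```

jog_arm:
  deltas:
    - [[-1,0,0,-0.15,0],[-1,0,0,-0.15,0],[-1,0,0,0,0]]

```text
time_s: 19.6
tcp_pos: [0.5084, -0.255, 0.142]
eef_rot: [179.9, -0.1, 1.6]
contact_force: [-9.2, 9.0, 28.1]
gripper_width: 0.0002
gripper_force: 14.2
```

The gauge reads 0.142 under 28 N, so the block is fully seated. Now the lever: rise, turn the tool so the body lies along x (the blade stays visible to the scene camera), and approach outside the blade.

jog_arm:
  deltas:
    - [[-1,0,0,1,0],[-1,0,0,4,0],[-1,0,0,4,0],[-1,0,0,3,0],[-1,-1.9,-1.17,0,-0.1745],[-1,-1.9,-1.17,0,-0.1745],[-1,-1.9,-1.17,0,-0.1745],[-1,-1.9,-1.17,0,-0.1745]]

```text
time_s: 20.6
tcp_pos: [0.4314, -0.3022, 0.2585]
eef_rot: [180.0, 0.0, -38.8]
contact_force: [-0.8, -0.4, 0.7]
gripper_width: 0.0005
gripper_force: 0.0
```

jog_arm:
  deltas:
    - [[-1,-1.9,-1.17,0,-0.1745],[-1,-1.9,-1.17,0,-0.1745],[-1,-1.9,-1.17,0,-0.1745],[-1,-1.9,-1.17,0,-0.1745],[-1,-1.9,-1.17,0,-0.1745],[-1,0,0,-5,0],[-1,0,0,-5,0],[-1,0,0,0,0]]

```text
time_s: 21.6
tcp_pos: [0.3347, -0.3592, 0.1558]
eef_rot: [179.6, 0.2, -88.5]
contact_force: [-0.0, 0.0, 1.0]
gripper_width: 0.0006
gripper_force: 0.0
```

```bash
cat > tip.py <<'E'
from h import *
def tip(im):
    # bright lever knob/blade pixels projected: blade mask in scene, near blade region
    m=cv2.inRange(im[315:385,325:400],(165,165,165),(255,255,255))
    n,l,st,c=cv2.connectedComponentsWithStats(m)
    return [(st[i][0]+325,st[i][1]+315,st[i][2],st[i][3],st[i][4]) for i in range(1,n) if st[i][4]>25]
E
python3 - <<'E'
from tip import *
s=r.get_state();print(s["tcp_pos"],s["eef_rot"],s["contact_force"],s["time_s"])
print(tip(cv2.imread("pics/scene0.png")));b=r.capture("scene");cv2.imwrite("pics/s9.png",b);print(tip(b))
piv=np.array([.4254,-.2979]);y=np.radians(1.4)
for th in(0,.22,.44):
    a=.28-th-y; q=piv+.097*np.array([-np.sin(a+.05),-np.cos(a+.05)]);print(th,q,proj("scene",np.r_[q,.06]))
g=cv2.cvtColor(b,6);print(*range(340,384,2))
for v in range(350,384):print(v,*["%3d"%g[v,u] for u in range(340,384,2)])
E
```

```text
[ 0.3347 -0.3592  0.1558] [179.6354   0.2126 -88.5256] [-0.0214  0.042   0.9562] 21.6
[(np.int32(354), np.int32(315), np.int32(12), np.int32(9), np.int32(51)), (np.int32(391), np.int32(319), np.int32(9), np.int32(9), np.int32(47)), (np.int32(340), np.int32(324), np.int32(56), np.int32(61), np.int32(602)), (np.int32(352), np.int32(323), np.int32(22), np.int32(16), np.int32(58)), (np.int32(376), np.int32(340), np.int32(23), np.int32(18), np.int32(35)), (np.int32(325), np.int32(375), np.int32(18), np.int32(10), np.int32(100))]
[(np.int32(352), np.int32(315), np.int32(15), np.int32(11), np.int32(70)), (np.int32(382), np.int32(315), np.int32(18), np.int32(14), np.int32(85)), (np.int32(335), np.int32(322), np.int32(16), np.int32(22), np.int32(126)), (np.int32(352), np.int32(322), np.int32(23), np.int32(17), np.int32(92)), (np.int32(375), np.int32(340), np.int32(24), np.int32(18), np.int32(61)), (np.int32(361), np.int32(350), np.int32(36), np.int32(35), np.int32(342)), (np.int32(348), np.int32(361), np.int32(16), np.int32(15), np.int32(88)), (np.int32(365), np.int32(370), np.int32(12), np.i
[... 2666 characters left out ...]
  94  96  95 110 150 171 171 171 123 120 120 189 227 239
377  81  72  65 117  79  82  90  96  99  97  97  92 120 174 169 151 103 118 120 139 215 235
378  88  76  68  82  77  83  85  92  99  94  93  94 100 156 186 201  81 114 119 120 173 225
379  88  85  70  67  73  82  82  83  97  96  94  94  96 105 219 226 175 102 119 120 130 206
380  87  88  74  69  69  78  84  79  94  97  96  97  98  95 184 225 232  87 111 120 120 158
381  92  89  82  69  65  75  88  79  88  98  97  95  95  97 111 228 230 176 100 118 121 123
382 101  91  88  74  69  71  86  86  84  97 101  94  95  94  90 189 229 231  96 109 119 119
383 114  98  86  83  81  70  78  87  88  94  99  97  93  90  91 108 232 232 187  97 120 122
```

jog_arm:
  deltas:
    - [[-1,0,0,-4,0],[-1,0,0,-4,0],[-1,0,0,-1.2,0],[-1,1,0,0,0],[-1,1,0,0,0],[-1,1,0,0,0],[-1,0.8,0,0,0],[-1,0,0,0,0]]

```text
time_s: 22.65
tcp_pos: [0.3759, -0.3604, 0.0668]
eef_rot: [-180.0, -0.0, -88.4]
contact_force: [-0.8, 0.7, -0.1]
gripper_width: 0.0006
gripper_force: 0.0
```

jog_arm:
  deltas:
    - [[-1,0.3,0,-0.2,0],[-1,0.3,0,0,0],[-1,0.3,0,0,0],[-1,0,0,0,0]]

```text
time_s: 23.15
tcp_pos: [0.3841, -0.3603, 0.0645]
eef_rot: [180.0, 0.0, -88.5]
contact_force: [-0.2, -0.2, 0.4]
gripper_width: 0.0008
gripper_force: 0.0
```

jog_arm:
  deltas:
    - [[-1,0.2,0,0,0],[-1,0.2,0,0,0],[-1,0,0,0,0],[-1,0,0,0,0]]

```text
time_s: 23.65
tcp_pos: [0.3877, -0.3603, 0.0645]
eef_rot: [180.0, 0.0, -88.5]
contact_force: [-3.5, -2.4, -0.8]
gripper_width: 0.0008
gripper_force: 1.4
```

```bash
cat > look.py <<'E'
from tip import *
import sys
b=r.capture("scene");cv2.imwrite("pics/%s.png"%sys.argv[1],b)
for i in range(3): r.capture("scene");s=r.get_state();print(s["tcp_pos"],s["contact_force"],s["moment"],s["time_s"])
g=cv2.cvtColor(b,6);print(*range(360,396,2))
for v in range(352,384):print(v,*["%3d"%g[v,u] for u in range(360,396,2)])
E
python3 look.py l1
```

```text
[ 0.3878 -0.3603  0.0645] [-3.4121 -1.5347  0.9451] [-0.5508  1.1361 -0.0525] 23.75
[ 0.3879 -0.3603  0.0645] [-2.7009 -2.6285  0.2448] [-0.6434  1.0922 -0.0619] 23.8
[ 0.3879 -0.3603  0.0645] [-3.0515 -1.3823 -0.4485] [-0.4728  1.0485 -0.0918] 23.85
360 362 364 366 368 370 372 374 376 378 380 382 384 386 388 390 392 394
352  40  64 155 138 132 129 129 130 129 125 124 125 125 123 125 131 125  78
353  68 159 160 145 131 130 130 129 128 127 125 126 126 126 125 126 133 123
354 128 163 159 155 134 131 129 129 130 128 126 124 127 126 124 124 129 136
355 159 159 160 159 142 134 131 129 129 130 128 126 127 126 124 124 126 132
356 159 156 160 160 150 130 132 130 127 130 128 127 126 127 127 124 124 127
357 155 157 161 162 158 135 133 130 129 130 128 129 126 125 126 126 123 124
358 157 155 159 158 157 139 132 134 130 130 130 129 128 125 126 128 125 124
359 156 156 156 156 158 146 129 132 133 130 128 129 130 127 126 126 125 124
360 157 157 155 152 161 157 129 132 134 132 130 129 128 128 126 126 128 125
361 156 157 157 152 160 157 127 131 134 133 131 130 129 128 128 125 127 128
362 156 157 154 1
[... 954 characters left out ...]
 132 131 134 135
375  97  98 103 138 167 171 170 151 120 122 125 130 133 133 132 132 134 136
376  98  95 102 111 174 174 175 131 116 122 124 127 131 133 133 132 131 136
377  97  97  99  99 142 159 144 114 116 118 122 124 131 133 133 131 132 133
378  91  95  98 100 105 112 103 113 117 117 122 122 126 132 131 133 131 133
379  93  93  99 100  98 107 104 106 116 119 119 123 122 131 132 134 132 131
380  96  93  97 100 102 107 112 104 112 116 118 120 121 127 132 133 134 132
381  97  96  95  99 102 106 111 106 107 116 117 117 123 122 128 133 134 131
382  99  94  94  95 100 106 112 110 111 110 116 118 119 124 124 131 131 134
383  98  95  92  90  93  99 110 112 113 100 119 117 117 122 123 127 133 134
```

Contact is found: the knob has moved about 2 px (θ≈0.03) at about 3 N. I'll go on in small steps.

jog_arm:
  deltas:
    - [[-1,0.2,0,0,0],[-1,0.2,0,0,0],[-1,0.2,0,0,0],[-1,0.2,0,0,0],[-1,0,0,0,0],[-1,0,0,0,0]]

```text
time_s: 24.6
tcp_pos: [0.3958, -0.3605, 0.0646]
eef_rot: [180.0, -0.0, -88.5]
contact_force: [-5.3, -3.6, 0.7]
gripper_width: 0.0007
gripper_force: 2.5
```

```bash
python3 look.py l2; python3 - <<'E'
from h import *
# knob silhouettes: template displacement against released picture, using edges (u left/right) at matching rows
import numpy as np
piv=np.array([.4254,-.2979]);y=np.radians(1.4)
for th in(0,.03,.1,.15,.18,.2,.22,.24,.26):
    a=.28-th-y; q=piv+.097*np.array([-np.sin(a+.05),-np.cos(a+.05)]);print(th,proj("scene",np.r_[q,.06])-proj("scene",np.r_[piv+.097*np.array([-np.sin(.28-y+.05),-np.cos(.28-y+.05)]),.06]))
E
```

```text
[ 0.3958 -0.3605  0.0646] [-5.1931 -3.1539  0.8911] [-1.2012  1.74   -0.1281] 24.7
[ 0.3958 -0.3605  0.0646] [-4.7153 -4.0513  0.2642] [-1.2209  1.7742 -0.0498] 24.75
[ 0.3958 -0.3605  0.0646] [-4.7683 -3.7463  0.8191] [-1.2015  1.7346 -0.1214] 24.8
360 362 364 366 368 370 372 374 376 378 380 382 384 386 388 390 392 394
352  47  68 158 163 157 160 142 127 128 126 125 126 125 123 126 131 127  44
353  41 128 163 158 158 161 156 130 128 127 125 126 126 124 125 126 133 107
354  34 168 159 155 159 164 159 143 127 128 125 124 127 126 124 123 130 136
355  29 169 158 158 159 165 163 156 131 129 128 125 127 127 124 124 126 133
356  28 167 157 157 157 163 159 157 137 129 128 127 126 126 126 123 124 128
357  46 163 156 157 159 159 158 160 144 128 129 129 125 125 127 125 124 124
358  48 164 157 156 160 156 157 160 153 127 128 130 128 125 126 126 125 125
359  48 164 157 157 159 158 154 161 158 132 129 129 129 128 127 127 124 125
360  46 162 157 156 161 156 151 161 159 138 130 130 129 128 126 126 128 126
361  67 161 157 156 142 160 149 162 162 148 129 129 129 129 128 126 127 127
362  70 163 156 15
[... 1145 characters left out ...]
 103 111 116 118 118 123 123 132 132 131 132 132 133
378  91  93  99 102 103 105 101 115 117 117 120 121 127 133 132 132 132 132
379  92  94  99 102 100 109 105 106 116 118 118 124 121 131 132 134 132 133
380  96  94  98 100 103 108 111 104 112 117 118 120 121 126 133 133 134 131
381  96  95  96  97 102 106 112 106 107 116 118 117 122 123 129 133 133 133
382  97  95  94  94  99 105 111 110 110 111 116 117 118 124 123 132 132 134
383  98  96  92  89  91  99 109 113 114 104 118 118 118 122 122 127 133 134
0 [0. 0.]
0.03 [ 2.068  -0.6194]
0.1 [ 6.7455 -2.246 ]
0.15 [ 9.9471 -3.5571]
0.18 [11.8075 -4.4009]
0.2 [13.0213 -4.9864]
0.22 [14.2133 -5.5898]
0.24 [15.3828 -6.2108]
0.26 [16.5295 -6.8489]
```

The knob shift is now about 9.3 px, so θ≈0.14, and the torque estimate agrees. About 5.6 mm more should reach half travel.

jog_arm:
  deltas:
    - [[-1,0.15,0,0,0],[-1,0.15,0,0,0],[-1,0.15,0,0,0],[-1,0.1,0,0,0],[-1,0,0,0,0],[-1,0,0,0,0]]

```text
time_s: 25.55
tcp_pos: [0.4005, -0.3608, 0.0645]
eef_rot: [179.9, -0.0, -88.5]
contact_force: [-7.3, -5.4, 1.1]
gripper_width: 0.0007
gripper_force: 4.1
```

```bash
python3 look.py l3; python3 - <<'E'
from h import *
R={n:cv2.cvtColor(cv2.imread(f"pics/{n}.png"),6).astype(np.float32) for n in("scene0","l1","l2","l3")}
g=R["scene0"];print("scene0",*range(356,384,2))
for v in range(360,382):print(v,*["%3d"%g[v,u] for u in range(356,384,2)])
# knob template from l1 -> l2,l3
t=R["l2"][366:377,371:384]
for n in("l1","l2","l3"):
    m=cv2.matchTemplate(R[n][350:385,355:400],t,cv2.TM_CCOEFF_NORMED);_,sc,_,p=cv2.minMaxLoc(m)
    x,y=p;f=lambda a,b,c:(a-c)/(2*(a-2*b+c))
    dx=f(m[y,x-1],m[y,x],m[y,x+1]);dy=f(m[y-1,x],m[y,x],m[y+1,x]);print(n,sc,x+dx+355-371,y+dy+350-366)
E
```

```text
[ 0.4005 -0.3607  0.0645] [-7.5287 -6.2151  1.7585] [-2.1582  2.6867 -0.0926] 25.65
[ 0.4005 -0.3608  0.0645] [-7.3505 -6.1806  1.7467] [-2.2186  2.6562 -0.032 ] 25.7
[ 0.4005 -0.3608  0.0645] [-7.8168 -5.9558  1.6701] [-2.1733  2.766  -0.0608] 25.75
360 362 364 366 368 370 372 374 376 378 380 382 384 386 388 390 392 394
352  47  44 117 154 158 157 164 161 153 126 125 125 124 123 125 131 128  44
353  47  41 129 161 157 156 163 165 160 143 124 127 125 125 125 126 133 107
354  39  40 127 160 156 156 162 165 161 153 124 124 127 126 123 124 129 136
355 106  39 126 157 157 156 163 161 159 157 129 125 125 126 125 123 125 133
356  70  38 123 158 157 156 165 156 160 159 141 126 125 126 126 124 124 127
357  35  35 133 157 155 157 166 153 160 161 153 126 125 125 127 125 123 124
358  35  36 132 159 157 156 164 153 158 163 158 128 127 126 127 126 125 123
359  37  34 132 158 155 154 157 152 154 162 161 140 127 127 126 126 127 124
360  31  35 144 156 157 153 133 157 151 162 163 153 132 127 126 125 127 126
361  72  32 147 158 157 153 127 135 150 158 159 158 154 126 127 124 127 125
362 100  32 146 1
[... 2453 characters left out ...]
 170 135 163 200 159 128 182 215 224 225 226
373 163 175 183 169 136 143 146 142 125 140 198 221 225 225
374 166 178 177 165 134 145 146 147 128 107 174 208 225 226
375 162 169 174 173 133 145 148 148 119 101 131 192 220 225
376 165 168 172 174 142 143 147 148 105 103 103 161 204 224
377 177 168 170 171 165 141 143 131  87 101 103 121 187 217
378 181 164 159 166 177 155 157 173  72  98 104 103 147 200
379 142 170 162 165 176 177 179 199 149  86 101 103 111 177
380 135 175 167 165 173 179 185 195 204  74  95 104 103 134
381  84 181 172 168 169 173 182 189 204 150  86 102 104 104
l1 0.9779816269874573 -7.0610046 2.683899
l2 1.0 -0.026885986 0.034118652
l3 0.983009397983551 4.0405884 -1.7942505
```

jog_arm:
  deltas:
    - [[-1,0.08,-0.08,0,0],[-1,0,0,0,0],[-1,0,0,0,0],[-1,0,0,0,0]]

```text
time_s: 26.25
tcp_pos: [0.4011, -0.361, 0.0644]
eef_rot: [179.9, 0.0, -88.5]
contact_force: [-7.9, -2.8, 1.8]
gripper_width: 0.0005
gripper_force: 4.1
```

```bash
python3 - <<'E'
from h import *
b=r.capture("scene");cv2.imwrite("pics/l4.png",b);s=r.get_state();print(s["tcp_pos"],s["eef_rot"],s["contact_force"],s["time_s"])
R={n:cv2.cvtColor(cv2.imread(f"pics/{n}.png"),6).astype(np.float32) for n in("l1","l2","l3","l4")}
t=R["l3"][363:374,375:388]
for n in R:
    m=cv2.matchTemplate(R[n][345:385,355:400],t,cv2.TM_CCOEFF_NORMED);_,sc,_,p=cv2.minMaxLoc(m)
    x,y=p;f=lambda a,b,c:(a-c)/(2*(a-2*b+c))
    print(n,sc,x+f(m[y,x-1],m[y,x],m[y,x+1])+355-375,y+f(m[y-1,x],m[y,x],m[y+1,x])+345-363)
# absolute check: knob centre pixel -> angle about pivot
piv=np.array([.4254,-.2979])
for n,c in dict(rel=(368.1,374.8),l1=(370.3,374.2),l3=(381.2,369.6)).items():
    d=onz("scene",*c,.058)[:2]-piv;print(n,np.arctan2(-d[0],-d[1]),np.linalg.norm(d))
# block still seated: flange region unchanged vs s8
a=cv2.cvtColor(cv2.imread("pics/s8.png"),6).astype(int)[262:283,345:388];c=cv2.cvtColor(b,6).astype(int)[262:283,345:388];print(np.corrcoef(a.ravel(),c.ravel())[0,1])
E
```

```text
[ 0.4011 -0.361   0.0644] [179.8688   0.0381 -88.4875] [-6.9478 -3.1011  2.7187] 26.3
l1 0.9415286779403687 -11.086792 4.4767456
l2 0.9798998236656189 -4.0743103 1.8557434
l3 1.0 -0.0034484863 0.028869629
l4 0.9543944001197815 0.5771179 -0.25616455
rel 0.3185692949072849 0.09874498939856059
l1 0.2877140803355001 0.09879946094884241
l3 0.11934239816898716 0.09825299274402984
-0.03773489900874461
```

jog_arm:
  deltas:
    - [[-1,0.05,0,0,0],[-1,0,0,0,0],[-1,0,0,0,0],[-1,0,0,0,0]]

```text
time_s: 26.8
tcp_pos: [0.4015, -0.361, 0.0644]
eef_rot: [179.9, 0.0, -88.5]
contact_force: [-8.1, -3.3, 3.9]
gripper_width: 0.0007
gripper_force: 4.3
```

```bash
python3 - <<'E'
from h import *
a=r.capture("top");cv2.imwrite("pics/t9.png",a);b=r.capture("scene");cv2.imwrite("pics/l5.png",b)
m=cv2.inRange(a[225:270,385:440],(190,190,190),(255,255,255));m=cv2.morphologyEx(m,cv2.MORPH_CLOSE,np.ones((3,3)))
for c in cv2.findContours(m,0,2)[0]:
    if cv2.contourArea(c)>60:
        q=cv2.minAreaRect(c);print(q[0][0]+385,q[0][1]+225,q[1],q[2],onz("top",q[0][0]+385,q[0][1]+225,.099))
R={n:cv2.cvtColor(cv2.imread(f"pics/{n}.png"),6).astype(np.float32) for n in("l3","l4","l5")}
t=R["l3"][363:374,375:388]
for n in R:
    mm=cv2.matchTemplate(R[n][345:385,355:400],t,cv2.TM_CCOEFF_NORMED);_,sc,_,p=cv2.minMaxLoc(mm);x,y=p;f=lambda a,b,c:(a-c)/(2*(a-2*b+c))
    print(n,x+f(mm[y,x-1],mm[y,x],mm[y,x+1])-20,y+f(mm[y-1,x],mm[y,x],mm[y+1,x])-18)
s=r.get_state();print(s["tcp_pos"],s["contact_force"],s["time_s"])
E
```

```text
431.8275833129883 256.9310359954834 (6.685031890869141, 27.482912063598633) 21.801406860351562 [ 0.4845 -0.2995  0.099 ]
l3 -0.0034446716 0.02888298
l4 0.57712364 -0.2561512
l5 0.94657135 -0.5558014
[ 0.4015 -0.361   0.0644] [-8.2591 -3.884   2.4904] 26.9
```

```bash
python3 -c "
from plant import r
print(r.close_job())"
```

```text
the job is handed in; nothing more can be done
None
```

The bleed block is seated flush in the caliper, and I handed the job in with the arm still holding the brake lever at about half travel: 0.21 rad from the camera, though the push force suggests nearer 0.25. The arm hid the block from both cameras at the end, so my last check that it was flush was before the lever push.

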